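# Slide the full parts bin into its bay and acknowledge

### The arm

A 6-joint arm with a two-finger parallel gripper is mounted at the origin on the work surface. World frame = base frame: x ahead of the robot, y to its left, z up, the work surface at z = 0. Lengths are in mm, angles in rad, forces in N, time in s.
With the tool pointing down it reaches from about 350 to 775 mm from the base axis. Payload 7.3 kg.
Tool frame: the origin (TCP) lies on the centre line of the jaws, within the pads' length; the fingertips stand 17 mm ahead of it and the grasp point (between the pads) lies 2 mm behind it; z points along the fingers, y is the line along which they close (so a half turn about z gives the same grasp; the last joint's range is limited). The gripper opens to 92 mm and grips with 3 to 60 N. Pads are 19 mm wide; open, the fingers measure 130 mm over their backs; the gripper's body (75 mm by 190 mm) begins 47 mm behind the grasp point.
Start: joints at [1.075, 0.342, 1.524, -0, 1.275, -0.146], TCP at [179.91, 493.233, 213.141] pointing down, gripper open.
Joint ranges: [-2.53, 2.53], [-0.77, 2.02], [0.04, 2.7], [-1, 4.14], [0.28, 2.66], [-3.11, 3.11]. Speed limits (rad/s): [2.57, 2.57, 3.14, 3.14, 3.14, 3.14].

### API

Orientations are given as [roll, pitch, yaw] about the fixed x, y, z axes, in that order (R = Rz(yaw) Ry(pitch) Rx(roll)).
In Python, from plant import bot gives the robot as it stands. The module is installed in compiled form; this text tells all that it offers.
- The arm moves only by the shell command python3 -m pendant 'ROWS'. ROWS is JSON, a list of rows, each a list of 3 entries, a list of its own where there are three numbers: the shift along the world's x, y, z as a fraction of full scale, then the turn, a rotation vector about the world's x, y, z as a fraction of full scale, then the opening, from -1 (shut) to 1 (fully open), so that 0 is half open. In form: [[[tx, ty, tz], [rx, ry, rz], claw], ...]. A call has exactly 10 rows; each row shifts and turns the commanded pose from where the row before left it; what a row does not reach is not made up. Full scale, the value 1, is 30 mm for a shift and 0.12 rad for a turn. A row lasts 1/12 s, in which the tool goes at most 41.7 mm and 7.16 degrees, less where a joint would pass 70% of its speed; a pose out of reach is approached as far as the arm can. A call with a number of a shift or a turn outside -1 to 1 is refused whole. A call with a gripper value outside its range is refused whole. The fingers move at their own pace and stop on an object; the grip force is fixed at half the most. Time passes only in rows, so rows that do not move let the fingers close, or fill a call up. It gives the time, the measured TCP pose, the force, the opening and the grip force at its end, in the units of the state.
- bot.get_obs(): the state, without advancing time (a new reading comes with each control period).
- bot.capture(name): name is "side" or "top"; returns the picture (384x512x3 uint8, blue, green, red); there is no depth.
- bot.camera_params(name): a dict with "fovy" (degrees; the focal length in pixels is half the picture's height over the tangent of half this angle, whatever the lens; pixels are square), "cx", "cy" (the principal point, pixels), "camera_from_world" (4x4, takes a point from world to camera coordinates). Camera axes: x right, y down, z forward; pixel columns grow to the right and rows downward; lengths in mm; the calibration is good to about 2 mm. A picture is of the moment at which its call begins. camera_params takes no time and is no camera call.
- bot.close_job(): hands the job in; it is judged then, once.
The state is a dict: "time": time; "joint_positions": joint angles; "dq": joint speeds; "tau": joint torques, N m; "tool_pos": TCP position; "tcp_rot": TCP orientation; "contact_force": force on the tool from outside, world axes, zero at the start; "moment": the same for the moment, N m; "grip_width": finger opening in mm; "finger_force": force on a finger pad.
Only numpy, scipy, OpenCV 4.12 (cv2) and the standard library are available. Lean on these libraries where they do the work, as an engineer would, in place of code of your own. Each camera call takes 0.05 s, during which the arm holds its last target. There are 200 camera calls.

### The job

Push the tall, heavy parts bin low near its base so that it slides along the bench, upright and without being lifted, into the bay until it sits square and flush against the end stop between the two side rails. Then press the push button on the call box fully down and let go. Do not disturb the steel chuck, the bottle or the screwdriver.

Things in the scene. Friction and masses are not known exactly. Their poses are not given: they have to be found in the camera images.
- bin: Tall open parts bin of green sheet steel, full of steel parts: 85 mm deep (x), 120 wide (y), 180 tall (z), walls 4 mm. About 2 kg (1.6 to 2.4), friction 0.5 to 0.7: takes 8 to 17 N to slide and tips if pushed along x higher than about 60 mm. Origin: centre of underside; its -x face is towards the robot. Starts before the bay's mouth, 100 to 130 mm short of home, up to 20 mm aside and 0.2 rad askew.
- bay: Bay of dark steel fixed on the bench, no floor: end stop 45 mm high, two rails 30 mm high, 140 mm apart inside, 36 mm long, then flared to a mouth about 200 mm wide 70 mm from the stop. Origin: on the bench, middle of the stop's inner face; x points from mouth to stop, y across. A bin fully home has its origin at x = -42.5 mm, y = 0, the same yaw; its near face stays clear of the rails.
- callbox: The call box, a grey metal box 85 x 85 x 45 mm fixed on the bench to the left or right of the bay, with one round push button on its top. Origin: centre of its underside.
- ack_top (a point): Centre of the top face of the white round push button (36 mm across) on the call box; pressed straight down.
- ack (a joint): Travel of the push button: 0 is up, 0.006 m is fully down, sprung, about 5 N when fully down.
- chuck: Loose stepped steel chuck, 72 mm across the base, 42 mm across the top, 40 mm tall, standing on the other side of the bay from the call box; to be left alone. Origin: centre of its underside.
- bottle: Loose white plastic bottle with a blue cap, 44 mm across, 100 mm tall, standing left or right of the bin; to be left alone. Origin: centre of its underside.
- driver: Loose screwdriver 130 mm long lying on the bench left or right of the bin; to be left alone. Origin near its middle, x along it towards the tip.
Things that resemble listed ones, but are neither listed nor needed, are in the scene too. What is meant by the callbox is not yellow, and is the smaller of those in its own colour.

How it is judged (in metres and radians):
On the way, in this order (a step that is already met when the one before it is completed fails the run):
1. the bin stands square against the end stop between the rails (x of bin in the frame of bay above -0.0475 m and y of bin in the frame of bay between -0.016 and 0.016 m and angle between the x axis of bin and the x axis of bay, either way round below 0.07 rad and angle between bin's own z axis and vertical below 0.05 rad and height (world z) of bin below 0.005 m), for 0.3 s.
2. the button is pressed down (value of joint ack above 0.0045 m), for 0.05 s.
At the end, for the whole second after the job is handed in: Bin upright and at rest on the bench, its far face within 5 mm of the end stop, centred between the rails within 16 mm, square to the bay within 0.07 rad; the button, pressed after that, has sprung back (all of step 1 and linear speed of bin below 0.01 m/s and value of joint ack below 0.002 m); the robot touches nothing.
It fails at once if the bin is tipped (more than 0.15 rad) (angle between bin's own z axis and vertical above 0.15 rad).
It fails at once if the bin is lifted (more than 15 mm) (height (world z) of bin above 0.015 m).
It fails at once if the chuck is moved more than 20 mm (distance of chuck from where it was at the start of the episode above 0.02 m).
It fails at once if the bottle is moved more than 20 mm (distance of bottle from where it was at the start of the episode above 0.02 m).
It fails at once if the screwdriver is moved more than 20 mm (distance of driver from where it was at the start of the episode above 0.02 m).
It also fails if it takes over 64 s, if anything falls off the work surface, if the arm or the gripper's body presses on something with over 40 N, if the wrist force passes 120 N, or if a joint passes its speed limit or range.

## Working session

There is one attempt and no reset: what is moved stays moved. The work goes in short steps, Python scripts to look and compute and a shell command to move; the robot and the scene stay as the last step left them, time stands still between calls to the robot, and variables do not carry over. Pictures are saved under pics/ and viewed, at most 10 in all, crops included, and the job is handed in when it is done.

```bash
mkdir -p pics; cat > h.py <<'E'
import numpy as np, cv2
from plant import bot
def ray(cam,u,v):
    p=bot.camera_params(cam); f=192/np.tan(np.radians(p["fovy"])/2)
    T=np.array(p["camera_from_world"]); R,t=T[:3,:3],T[:3,3]
    return -R.T@t, R.T@np.array([(u-p["cx"])/f,(v-p["cy"])/f,1])
def at(cam,u,v,z):
    c,d=ray(cam,u,v); return (c+d*(z-c[2])/d[2]).round(1)
def proj(cam,P):
    p=bot.camera_params(cam); f=192/np.tan(np.radians(p["fovy"])/2)
    T=np.array(p["camera_from_world"]); q=T[:3,:3]@np.array(P,float)+T[:3,3]
    return (f*q[:2]/q[2]+[p["cx"],p["cy"]]).round(1)
E
python3 - <<'E'
from h import *
for c in("top","side"):
    cv2.imwrite(f"pics/{c}0.png",cv2.resize(bot.capture(c),(800,600),interpolation=cv2.INTER_CUBIC)); p=bot.camera_params(c);print(p)
print(bot.get_obs())
E
```

```text
{'fovy': 45.04871512913763, 'cx': 257.4029832684809, 'cy': 193.36183565692332, 'camera_from_world': array([[-9.79046524e-02, -9.95190354e-01,  3.29222406e-03,
         7.04405072e+01],
       [-9.70127649e-01,  9.47001738e-02, -2.23347758e-01,
         6.01111928e+02],
       [ 2.21961760e-01, -2.50606622e-02, -9.74733266e-01,
         8.78197214e+02],
       [ 0.00000000e+00,  0.00000000e+00,  0.00000000e+00,
         1.00000000e+00]])}
{'fovy': 55.017015823983535, 'cx': 253.46860033451318, 'cy': 186.92540056716905, 'camera_from_world': array([[ 7.33582985e-01, -6.79549069e-01, -8.31062893e-03,
        -4.20555894e+02],
       [-4.01091703e-01, -4.23047690e-01, -8.12499906e-01,
         2.93012201e+02],
       [ 5.48617762e-01,  5.99369431e-01, -5.82902081e-01,
         6.42156697e+02],
       [ 0.00000000e+00,  0.00000000e+00,  0.00000000e+00,
         1.00000000e+00]])}
{'time': 0.1, 'joint_positions': array([ 1.07499500e+00,  3.42633668e-01,  1.52490991e+00, -2.45849295e-05,
        1.27540001e+00, -1.46000370e-01]), 'dq': array([ 1.29816662e-03,  1.06614261e-03, -3.28445030e-03, -7.01488854e-04,
       -1.55246898e-03, -8.86328913e-05]), 'tau': array([ 2.30447484e-03, -4.32007349e+01, -2.44695032e+01,  7.20083364e-02,
        5.24999527e-02, -7.93787103e-05]), 'tool_pos': array([179.72838632, 492.87582855, 212.5285743 ]), 'tcp_rot': array([-3.14025268e+00, -1.73276118e-04,  2.79179876e+00]), 'contact_force': array([ 0.1395573 ,  0.20243253, -1.24628632]), 'moment': array([0.02808379, 0.01420044, 0.00573465]), 'finger_force': 0.0, 'grip_width': 91.66821600288155}
```

View pics/top0.png

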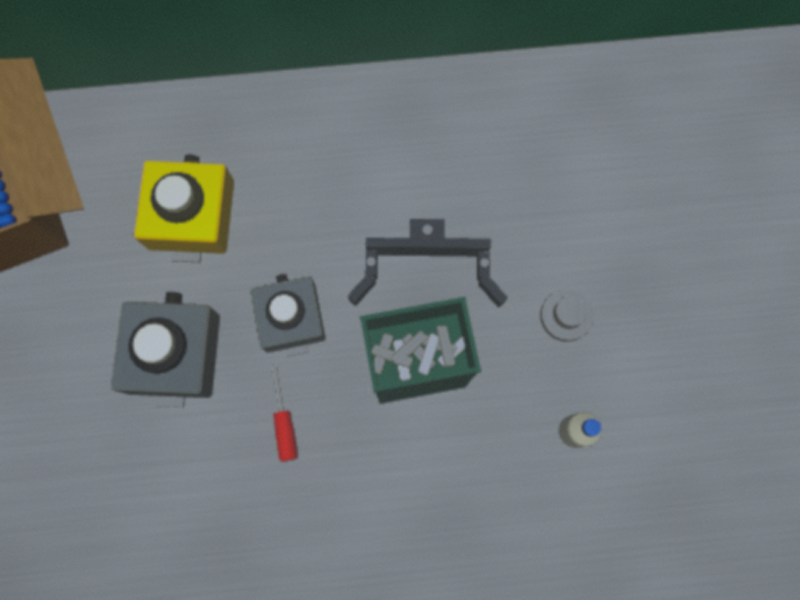

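View pics/side0.png

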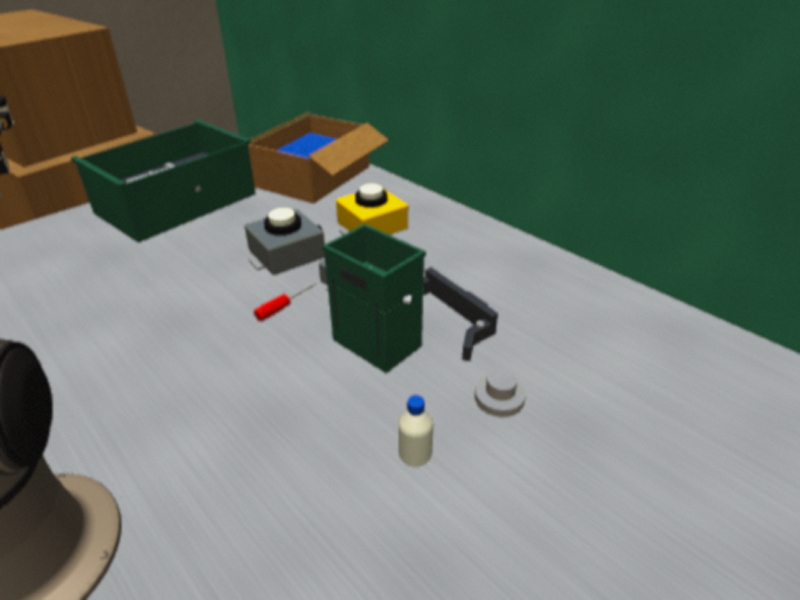

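Top view (800x600): the call box candidates are the large grey box (165,348), the small grey box (287,312) and the yellow box (185,203). I choose the small grey one. The bin is at (420,350), the bay stop at (428,246), the chuck at (567,315), the bottle at (583,430) and the driver at (284,420). Side view: the bin at (375,295) stands in front of the bay, and the big green bin at (165,180) is a decoy. Next is a close crop.

```bash
python3 - <<'E'
from h import *
im=bot.capture("top"); cv2.imwrite("pics/crop1.png",cv2.resize(im[125:275,150:350],(800,600),interpolation=cv2.INTER_CUBIC))
E
```

```text
(no output)
```

View pics/crop1.png

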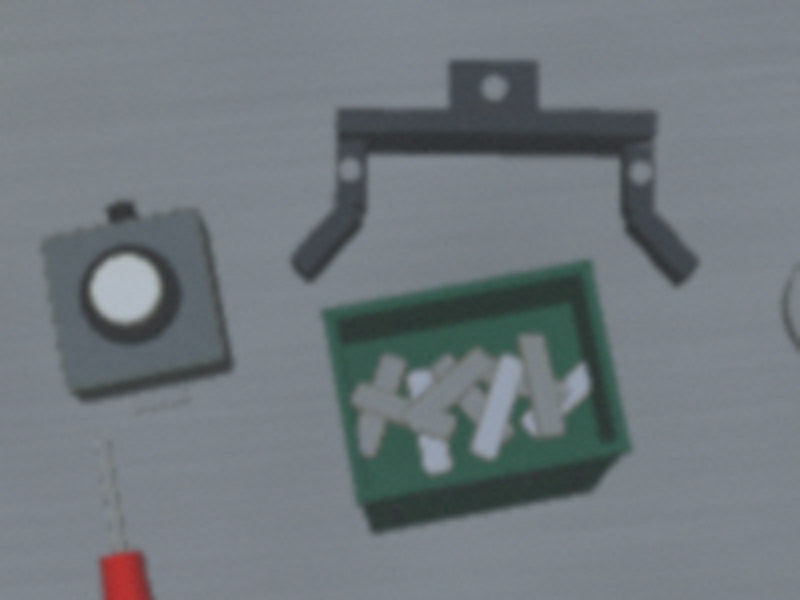

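```bash
python3 - <<'E'
from h import *
A=lambda x,y,z: at("top",150+(x-1.5)/4,125+(y-1.5)/4,z)
print("bin",*[A(*p,180) for p in((322,310),(590,262),(632,452),(360,503))])
b=np.array([A(*p,180) for p in((322,310),(590,262),(632,452),(360,503))]);print(b.mean(0), "sizes",[np.linalg.norm(b[i]-b[i-1]).round() for i in range(4)])
d=b[0]+b[1]-b[2]-b[3];print("yaw",np.arctan2(d[1],d[0])); d=b[0]+b[3]-b[1]-b[2];print("yaw",np.arctan2(-d[0],d[1]))
print("stop top inner",A(338,135,45),A(656,138,45),"base",A(367,154,0),A(622,155,0))
print("bolts",A(349,169,30),A(640,172,30)," rail inner",A(366,180,30),A(622,180,30), "flare ends",A(308,282,30),A(680,286,30))
print("box",*[A(*p,45) for p in((42,240),(203,207),(232,370),(75,393))])
for z in (55,60,65,70):print("button",A(125,288,z))
T=lambda x,y,z:at("top",x/1.5625-.2,y/1.5625-.2,z)
print("chuck",T(567,320,0),"bottle",T(578,434,20),"driver",T(277,368,5),T(287,460,10))
S=lambda x,y,z:at("side",x/1.5625-.2,y/1.5625-.2,z)
print("side bin base",S(333,343,0),S(386,369,0),S(421,346,0), "top",S(326,247,180),S(388,276,180),S(423,251,180),S(366,228,180))
E
```

```text
bin [568.3  64.4 180. ] [578.6 -57.3 180. ] [491.6 -65.7 180. ] [481.   55.2 180. ]
[529.875  -0.85  180.   ] sizes [np.float64(88.0), np.float64(122.0), np.float64(87.0), np.float64(121.0)]
yaw 0.10063423210701555
yaw 0.08593785499894713
stop top inner [691.3  52.8  45. ] [ 673.2 -115.7   45. ] base [692.8  38.5   0. ] [ 678.4 -102.8    0. ]
bolts [676.3  48.8  30. ] [ 659.4 -107.1   30. ]  rail inner [669.3  40.2  30. ] [655.9 -96.9  30. ] flare ends [616.3  76.   30. ] [ 594.9 -120.5   30. ]
box [648.9 212.5  45. ] [658.6 127.1  45. ] [570.1 118.3  45. ] [566.  199.8  45. ]
button [616.5 169.3  55. ]
button [615.3 168.6  60. ]
button [614.2 167.9  65. ]
button [613.  167.1  70. ]
chuck [ 573.2 -216.6    0. ] bottle [ 415.9 -203.1   20. ] driver [544.6 189.7   5. ] [420.3 183.   10. ]
side bin base [477.   46.9   0. ] [498.7 -57.2   0. ] [575.2 -56.1   0. ] top [480.1  46.  180. ] [494.7 -70.6 180. ] [573.3 -57.8 180. ] [557.7  48.6 180. ]
```

Bay: origin about (683.5,-31.7), yaw about -0.105. Bin: (530,-1), yaw about +0.09, so it is 113 mm short, 14 mm to the +y side and 0.195 rad askew. The crop confirms the small grey box as the call box, with its button at (125,288) in the crop, about (615,168) in world.

The gripper body would hit the tall bin if the tool pointed straight down, so I'll tilt the tool about 43° forward and push with both fingertips low.

```bash
python3 -m pendant '[[[0.38,-0.82,0],[0,0,0.2],0.2],[[0.38,-0.82,0],[0,0,0.2],0.2],[[0.38,-0.82,0],[0,0,0.2],0.2],[[0.38,-0.82,0],[0,0,0.2],0.2],[[0.38,-0.82,0],[0,0,0.2],0.2],[[0.38,-0.82,0],[0,0,0.2],0.2],[[0.38,-0.82,0],[0,0,0.2],0.2],[[0.38,-0.82,0],[0,0,0.2],0.2],[[0.38,-0.82,0],[0,0,0.2],0.2],[[0.38,-0.82,0],[0,0,0.2],0.2]]'
python3 -m pendant '[[[0.38,-0.81,0],[0,0,0],0.2],[[0.38,-0.81,0],[0,0,0],0.2],[[0.38,-0.81,0],[0,0,0],0.2],[[0.38,-0.81,0],[0,0,0],0.2],[[0.38,-0.81,0],[0,0,0],0.2],[[0.38,-0.81,0],[0,0,0],0.2],[[0.38,-0.81,0],[0,0,0],0.2],[[0.38,-0.81,0],[0,0,0],0.2],[[0.38,-0.81,0],[0,0,0],0.2],[[0.38,-0.81,0],[0,0,0],0.2]]'
```

```text
time: 0.98
tool_pos: [294.0, 246.0, 213.1]
tcp_rot: [-3.142, -0.0, 3.033]
contact_force: [0.7, -0.3, -0.1]
grip_width: 55.2
finger_force: 0.0
time: 1.82
tool_pos: [408.1, 2.9, 213.1]
tcp_rot: [3.141, -0.0, 3.032]
contact_force: [0.5, -0.4, 0.9]
grip_width: 55.0
finger_force: 0.0
```

```bash
python3 -m pendant '[[[0,0,0],[-0.09,-0.9,0],0.2],[[0,0,0],[-0.09,-0.9,0],0.2],[[0,0,0],[-0.09,-0.9,0],0.2],[[0,0,0],[-0.09,-0.9,0],0.2],[[0,0,0],[-0.09,-0.9,0],0.2],[[0,0,0],[-0.09,-0.9,0],0.2],[[0,0,0],[-0.09,-0.9,0],0.2],[[0,0,0],[0,0,0],0.2],[[0,0,-0.5],[0,0,0],0.2],[[0,0,-0.5],[0,0,0],0.2]]'
python3 -m pendant '[[[0,0,-0.8],[0,0,0],0.2],[[0,0,-0.8],[0,0,0],0.2],[[0,0,-0.8],[0,0,0],0.2],[[0,0,-0.8],[0,0,0],0.2],[[0,0,-0.7],[0,0,0],0.2],[[0,0,-0.5],[0,0,0],0.2],[[0,0,-0.3],[0,0,0],0.2],[[0,0,0],[0,0,0],0.2],[[0,0,0],[0,0,0],0.2],[[0,0,0],[0,0,0],0.2]]'
python3 - <<'E'
from h import *
print(bot.get_obs()["joint_positions"].round(2))
cv2.imwrite("pics/side1.png",cv2.resize(bot.capture("side"),(800,600),interpolation=cv2.INTER_CUBIC))
E
```

```text
time: 2.65
tool_pos: [403.6, 1.1, 192.4]
tcp_rot: [3.11, 0.689, 3.031]
contact_force: [-0.3, 1.2, -0.6]
grip_width: 55.0
finger_force: 0.0
time: 3.48
tool_pos: [391.4, -9.7, 139.1]
tcp_rot: [3.075, 0.641, 3.031]
contact_force: [0.0, -0.5, -0.0]
grip_width: 55.0
finger_force: 0.0
[-0.46 -0.05  2.51  1.26  0.28 -3.1 ]
```

View pics/side1.png

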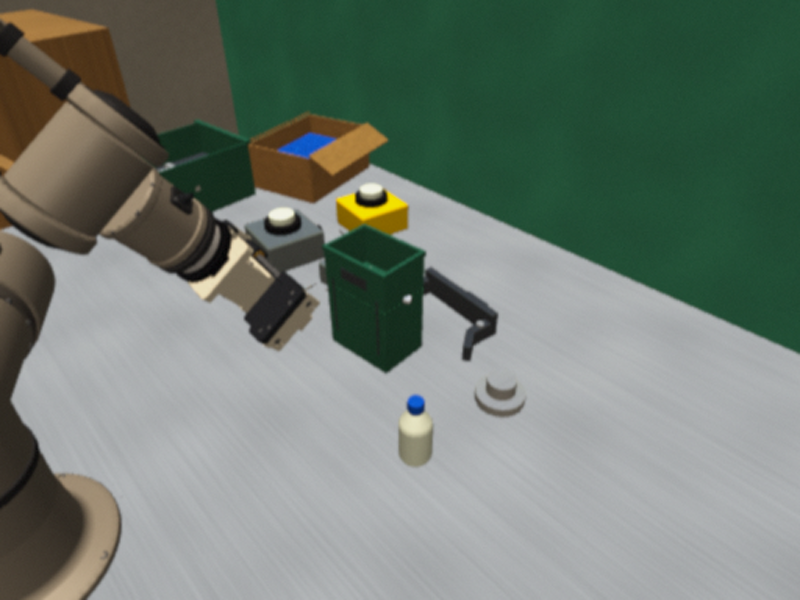

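The side view shows the gripper tilted at (285,300), short of the bin at (375,295). J5 is at its lower limit (0.28) and J4 and J6 have wandered, so this tilt is not reachable so close in. I'll back out to tool-down and fit the arm geometry to plan the tilt.

```bash
cat >> h.py <<'E'
from scipy.spatial.transform import Rotation as Ro
BY=-0.105
def goal(th,dyaw=0):  # tool tilted forward th, in bay heading
    ax=np.array([-np.sin(BY),np.cos(BY),0]); return Ro.from_rotvec(-th*ax)*Ro.from_euler('xyz',[np.pi,0,np.pi+BY+dyaw])
def turn(R): 
    o=bot.get_obs(); return ((R*Ro.from_euler('xyz',o["tcp_rot"]).inv()).as_rotvec()/.12).round(2)
E
python3 - <<'E'
from h import *
print(turn(goal(0)),turn(goal(.4)))
E
python3 -m pendant '[[[0,0,0.4],[0,0.6,0],0.2],[[0,0,0.4],[0,0.6,0],0.2],[[0,0,0.4],[0,0.6,0],0.2],[[0,0,0.4],[0,0.6,0],0.2],[[0,0,0.4],[0,0.6,0],0.2],[[0.2,0.2,0.2],[0,0.6,0],0.2],[[0.2,0.2,0.2],[0,0.6,0],0.2],[[0.2,0.2,0],[0,0.6,0],0.2],[[0,0,0],[0,0.5,0],0.2],[[0,0,0],[0,0,0],0.2]]'
python3 - <<'E'
from h import *
print(bot.get_obs()["joint_positions"].round(3),turn(goal(0)),turn(goal(.3)))
E
```

```text
[ 0.04  5.37 -0.13] [-0.26  2.05 -0.23]
time: 4.37
tool_pos: [417.8, 22.2, 182.6]
tcp_rot: [3.079, 0.203, 3.059]
contact_force: [0.2, -0.0, 0.4]
grip_width: 55.0
finger_force: 0.0
[-0.2    0.058  2.008  0.111  0.884 -1.757] [-0.36  1.73 -0.24] [-0.58 -0.76 -0.32]
```

```bash
python3 -m pendant '[[[0,0,0.2],[-0.12,0.6,-0.08],0.2],[[0,0,0.2],[-0.12,0.6,-0.08],0.2],[[0,0,0.2],[-0.12,0.5,-0.08],0.2],[[0,0,0],[0,0,0],0.2],[[0,0,0],[0,0,0],0.2],[[0,0,0],[0,0,0],0.2],[[0,0,0],[0,0,0],0.2],[[0,0,0],[0,0,0],0.2],[[0,0,0],[0,0,0],0.2],[[0,0,0],[0,0,0],0.2]]'
python3 - <<'E'
from h import *
q1=np.array(bot.get_obs()["joint_positions"]);o=bot.get_obs()
print(q1.round(3),turn(goal(0)))
E
```

```text
time: 5.2
tool_pos: [415.3, 22.2, 199.6]
tcp_rot: [3.14, 0.003, 3.034]
contact_force: [0.2, -0.0, -0.9]
grip_width: 55.1
finger_force: 0.0
[-0.133  0.152  1.822  0.002  1.164 -1.597] [-0.01  0.03  0.02]
```

```bash
python3 -m pendant '[[[0,0,0.3],[0,0,-1],0.2],[[0,0,0.3],[0,0,-1],0.2],[[0,0,0.3],[0,0,-1],0.2],[[0,0,0],[0,0,-1],0.2],[[0,0,0],[0,0,-1],0.2],[[0,0,0],[0,0,-1],0.2],[[0,0,0],[0,0,-1],0.2],[[0,0,0],[0,0,-1],0.2],[[0,0,0],[0,0,-1],0.2],[[0,0,0],[0,0,-1],0.2]]'
python3 -m pendant '[[[0,0,0],[0,0,-1],0.2],[[0,0,0],[0,0,-1],0.2],[[0,0,0],[0,0,-1],0.2],[[0,0,0],[0,0,-1],0.2],[[0,0,0],[0,0,-1],0.2],[[0,0,0],[0,0,-1],0.2],[[0,0,0],[0,0,-1],0.2],[[0,0,0],[0,0,-1],0.2],[[0,0,0],[0,0,-1],0.2],[[0,0,0],[0,0,-1],0.2]]'
python3 -m pendant '[[[0,0,0],[0,0,-1],0.2],[[0,0,0],[0,0,-1],0.2],[[0,0,0],[0,0,-1],0.2],[[0,0,0],[0,0,-1],0.2],[[0,0,0],[0,0,-1],0.2],[[0,0,0],[0,0,-1],0.2],[[0,0,0],[0,0,-0.18],0.2],[[0,0,0],[0,0,0],0.2],[[0,0,0],[0,0,0],0.2],[[0,0,0],[0,0,0],0.2]]'
cat > ik.py <<'E'
from h import *
from scipy.optimize import least_squares as LS
D=[([1.075,.3426,1.5249,0,1.2754,-.146],[179.73,492.88,212.53],[-3.14025,0,2.7918]),
([-.46,-.05,2.51,1.26,.28,-3.1],[391.4,-9.7,139.1],[3.075,.641,3.031]),
([-.2,.058,2.008,.111,.884,-1.757],[417.8,22.2,182.6],[3.079,.203,3.059]),
([-.133,.152,1.822,.002,1.164,-1.597],[415.3,22.2,199.6],[3.14,.003,3.034])]
E_=Ro.from_euler
def fk(q,k):
    h,L1,L2,Lt,d0,d2,c=k
    A=E_('z',q[0]);B=A*E_('y',q[1]);C=A*E_('y',q[1]+q[2]);W=C*E_('z',q[3])*E_('y',q[4])
    return A.apply([0,d0,h])+B.apply([0,0,L1])+C.apply([0,0,L2])+W.apply([0,d2,Lt]), W*E_('z',q[5]+c)
def res(k): return np.concatenate([np.r_[(lambda p,R:np.r_[p-P,300*(R*E_('xyz',r).inv()).as_rotvec()])(*fk(q,k))] for q,P,r in D])
K=LS(res,[150,526,358,330,40,37,1.5]); k=K.x
lo=np.array([-2.53,-.77,.04,-1,.28,-3.11]);hi=np.array([2.53,2.02,2.7,4.14,2.66,3.11])
def ik(P,R,q0): 
    f=lambda q:(lambda p,r:np.r_[p-P,300*(r*R.inv()).as_rotvec()])(*fk(q,k))
    s=LS(f,np.clip(q0,lo+.01,hi-.01),bounds=(lo+.03,hi-.03)); return s.x,np.abs(s.fun).max()
E
python3 - <<'E'
from ik import *
print(k.round(1),K.fun.round(1)); q=bot.get_obs()["joint_positions"];print(np.round(q,3))
for th in(.5,.6,.7,.8,.9):
  for xb,z in((-265,200),(-265,32),(-225,32),(-105,32)):
    P=np.array([683.5,-31.7,0])+Ro.from_euler('z',BY).apply([xb,6,z])
    for q0 in (q,[-.4,0,2.5,1.5,.35,0],[-.1,.4,2.5,3.1,.5,-1.6]):
        s,e=ik(P,goal(th,np.pi),np.array(q0)); 
        if e<2: print(th,xb,z,s.round(2),round(e,1))
E
```

```text
time: 6.03
tool_pos: [415.5, 22.3, 226.6]
tcp_rot: [3.14, 0.003, 1.829]
contact_force: [-0.1, 0.3, 0.7]
grip_width: 55.2
finger_force: 0.0
time: 6.87
tool_pos: [415.5, 22.3, 226.6]
tcp_rot: [3.14, 0.002, 0.628]
contact_force: [-0.5, 0.8, -0.1]
grip_width: 55.3
finger_force: 0.0
time: 7.7
tool_pos: [415.5, 22.3, 226.6]
tcp_rot: [3.14, 0.003, -0.105]
contact_force: [-0.8, 0.5, -0.3]
grip_width: 55.1
finger_force: 0.0
[104.3 559.1 349.  317.4  83.2  -6.2   1.6] [ 0.6  2.1 -1.1  0.   0.   0.5  3.2 -1.9 -5.  -0.  -0.1 -2.1 -4.8  0.3
  3.1 -0.1 -0.1  0.6 -1.8  0.7  3.   0.  -0.2  0.5]
[-0.13   0.13   1.769 -0.002  1.245  1.546]
0.5 -265 200 [-0.22 -0.07  2.19  0.11  0.52  1.37] 0.0
0.5 -265 200 [-0.22 -0.07  2.19  0.11  0.52  1.37] 0.0
0.5 -265 200 [-0.22 -0.07  2.19  0.11  0.52  1.37] 0.0
0.6 -265 200 [-0.24 -0.1   2.27  0.2   0.38  1.28] 0.0
0.6 -265 200 [-0.24 -0.1   2.27  0.2   0.38  1.28] 0.0
0.6 -265 200 [-0.24 -0.1   2.27  0.2   0.38  1.28] 0.0
0.6 -265 32 [-0.29  0.3   2.66  2.89  0.43 -1.49] 0.0
0.6 -265 32 [-0.29  0.3   2.66  2.89  0.43 -1.49] 0.0
0.6 -265 32 [-0.29  0.3   2.66  2.89  0.43 -1.49] 0.0
0.6 -225 32 [-0.26  0.33  2.56  2.88  0.35 -1.46] 0.0
0.6 -225 32 [-0.26  0.33  2.56  2.88  0.35 -1.46] 0.0
0.6 -225 32 [-0.26  0.33  2.56  2.88  0.35 -1.46] 0.0
0.7 -225 32 [-0.28  0.39  2.66  2.95  0.61 -1.54] 0.0
0.7 -225 32 [-0.28  0.39  2.66  2.95  0.61 -1.54] 0.0
0.7 -225 32 [-0.28  0.39  2.66  2.95  0.61 -1.54] 0.0
0.7 -105 32 [-0.22  0.46  2.34  2.93  0.36 -1.46] 0.0
0.7 -105 32 [-0.22  0.46  2.34  2.93  0.36 -1.46] 0.0
0.7 -105 32 [-0.22  0.46  2.34  2.93  0.36 -1.46] 0.0
0.8 -105 32 [-0.23  0.5   2.43  2.98  0.59 -1.52] 0.0
0.8 -105 32 [-0.23  0.5   2.43  2.98  0.59 -1.52] 0.0
0.8 -105 32 [-0.23  0.5   2.43  2.98  0.59 -1.52] 0.0
0.9 -105 32 [-0.24  0.56  2.51  3.    0.83 -1.56] 0.0
0.9 -105 32 [-0.24  0.56  2.51  3.    0.83 -1.56] 0.0
0.9 -105 32 [-0.24  0.56  2.51  3.    0.83 -1.56] 0.0
```

```bash
cat > sim.py <<'E'
from ik import *
bx=Ro.from_euler('z',BY).apply([1,0,0])
def run(wps,q):
    pts=[]
    for a,b in zip(wps[:-1],wps[1:]):
        pts+=[np.array(a)+(np.array(b)-a)*t for t in np.linspace(0,1,9)[1:]]
    for i,(xb,yb,z,th,ph) in enumerate(pts):
        P=np.array([683.5,-31.7,0])+Ro.from_euler('z',BY).apply([xb,yb,z])
        qn,e=ik(P,Ro.from_rotvec(ph*bx)*goal(th,np.pi),q); st=np.abs(qn-q).max(); q=qn
        if i%4==3 or e>2 or st>.5: print(np.round([xb,yb,z,th,ph],2),q.round(2),"err",round(e,1),"step",st.round(2))
E
python3 - <<'E'
from sim import *
q=np.array(bot.get_obs()["joint_positions"])
for s in(.5,-.5):
    print("side",s); run([(-270,25,226,0,0),(-265,10,226,.5,0),(-265,10,226,.5,s),(-265,10,85,.62,s),(-260,6,85,.65,0),(-255,6,34,.62,0),(-225,6,34,.65,0),(-105,0,34,.75,0)],q)
E
```

```text
side 0.5
[-2.675e+02  1.750e+01  2.260e+02  2.500e-01  0.000e+00] [-0.16  0.02  1.94  0.02  0.94  1.51] err 0.0 step 0.08
[-265.    10.   226.     0.5    0. ] [-0.21 -0.09  2.13  0.09  0.61  1.41] err 0.0 step 0.09
[-2.65e+02  1.00e+01  2.26e+02  5.00e-01  2.50e-01] [-0.47 -0.09  2.15  0.57  0.76  0.91] err 0.0 step 0.1
[-265.    10.   226.     0.5    0.5] [-0.7  -0.04  2.18  0.83  0.98  0.64] err 0.0 step 0.05
[-265.     10.    155.5     0.56    0.5 ] [-0.72  0.05  2.39  1.1   0.8   0.26] err 0.0 step 0.11
[-265.     10.     85.      0.62    0.5 ] [-0.76  0.24  2.6   1.58  0.72 -0.38] err 0.0 step 0.19
[-2.625e+02  8.000e+00  8.500e+01  6.400e-01  2.500e-01] [-0.54  0.16  2.59  1.83  0.46 -0.52] err 0.0 step 0.09
[-2.6062e+02  6.5000e+00  8.5000e+01  6.5000e-01  6.0000e-02] [-0.37  0.15  2.6   2.38  0.31 -1.  ] err 2.8 step 0.27
[-260.      6.     85.      0.65    0.  ] [-0.31  0.16  2.61  2.71  0.31 -1.32] err 5.3 step 0.33
[-259.38    6.     78.62    0.65    0.  ] [-0.3   0.17  2.61  2.74  0.31 -1.34] err 3.2 step 0.02
[-257.5     6.     59.5     0.64    0.  ] [-0.29  0.22  2.62  
[... 4167 characters left out ...]
.8 step 0.03
[-195.      4.5    34.      0.68    0.  ] [ 0.03  0.31  2.22 -0.97  0.31  2.67] err 68.3 step 0.03
[-180.      3.75   34.      0.69    0.  ] [ 0.03  0.33  2.19 -0.97  0.31  2.66] err 69.8 step 0.03
[-165.     3.    34.     0.7    0. ] [ 0.02  0.35  2.16 -0.97  0.31  2.66] err 71.1 step 0.03
[-150.      2.25   34.      0.71    0.  ] [ 0.02  0.37  2.14 -0.97  0.31  2.65] err 72.3 step 0.03
[-135.      1.5    34.      0.72    0.  ] [ 0.01  0.39  2.11 -0.97  0.31  2.65] err 73.4 step 0.03
[-120.      0.75   34.      0.74    0.  ] [ 0.01  0.41  2.08 -0.97  0.31  2.64] err 74.4 step 0.03
[-105.      0.     34.      0.75    0.  ] [ 0.    0.43  2.05 -0.97  0.31  2.64] err 75.3 step 0.03
```

```bash
cat > nx.py <<'E'
import sys
from h import *
xb,yb,z,th,ph,n=map(float,sys.argv[1:7])
bx=Ro.from_euler('z',BY).apply([1,0,0]); P=np.array([683.5,-31.7,0])+Ro.from_euler('z',BY).apply([xb,yb,z])
o=bot.get_obs(); R=Ro.from_rotvec(ph*bx)*goal(th,np.pi)
print("q",np.round(o["joint_positions"],2),"per row: shift",((P-o["tool_pos"])/30/n).round(3),"turn",(turn(R)/n).round(3))
E
python3 nx.py -265 10 226 .5 0 8
```

```text
q [-0.13  0.13  1.77 -0.    1.24  1.55] per row: shift [ 0.023 -0.068 -0.003] turn [-0.054 -0.521  0.   ]
```

```bash
python3 -m pendant '[[[0.02,-0.07,0],[-0.05,-0.52,0],0.2],[[0.02,-0.07,0],[-0.05,-0.52,0],0.2],[[0.02,-0.07,0],[-0.05,-0.52,0],0.2],[[0.02,-0.07,0],[-0.05,-0.52,0],0.2],[[0.02,-0.07,0],[-0.05,-0.52,0],0.2],[[0.02,-0.07,0],[-0.05,-0.52,0],0.2],[[0.02,-0.07,0],[-0.05,-0.52,0],0.2],[[0.02,-0.07,0],[-0.05,-0.52,0],0.2],[[0,0,0],[0,0,0],0.2],[[0,0,0],[0,0,0],0.2]]'
python3 nx.py -265 10 226 .5 .5 9
```

```text
time: 8.53
tool_pos: [419.8, 5.4, 226.7]
tcp_rot: [-3.138, -0.498, -0.108]
contact_force: [0.0, 0.2, 1.6]
grip_width: 55.2
finger_force: 0.0
q [-0.21 -0.14  2.16  0.09  0.63  1.4 ] per row: shift [ 0.004  0.002 -0.002] turn [ 0.457 -0.051  0.   ]
```

```bash
python3 -m pendant '[[[0,0,0],[0.46,-0.05,0],0.2],[[0,0,0],[0.46,-0.05,0],0.2],[[0,0,0],[0.46,-0.05,0],0.2],[[0,0,0],[0.46,-0.05,0],0.2],[[0,0,0],[0.46,-0.05,0],0.2],[[0,0,0],[0.46,-0.05,0],0.2],[[0,0,0],[0.46,-0.05,0],0.2],[[0,0,0],[0.46,-0.05,0],0.2],[[0,0,0],[0.46,-0.05,0],0.2],[[0,0,0],[0,0,0],0.2]]'
python3 nx.py -265 10 85 .62 .5 10
```

```text
time: 9.37
tool_pos: [421.2, 4.1, 226.6]
tcp_rot: [-2.578, -0.431, -0.366]
contact_force: [-0.3, 0.4, -0.8]
grip_width: 55.2
finger_force: 0.0
q [-0.73 -0.05  2.2   0.84  1.    0.61] per row: shift [-0.001  0.007 -0.472] turn [-0.015 -0.088 -0.047]
```

```bash
python3 -m pendant '[[[0,0,-0.47],[-0.015,-0.09,-0.05],0.2],[[0,0,-0.47],[-0.015,-0.09,-0.05],0.2],[[0,0,-0.47],[-0.015,-0.09,-0.05],0.2],[[0,0,-0.47],[-0.015,-0.09,-0.05],0.2],[[0,0,-0.47],[-0.015,-0.09,-0.05],0.2],[[0,0,-0.47],[-0.015,-0.09,-0.05],0.2],[[0,0,-0.47],[-0.015,-0.09,-0.05],0.2],[[0,0,-0.47],[-0.015,-0.09,-0.05],0.2],[[0,0,-0.47],[-0.015,-0.09,-0.05],0.2],[[0,0,-0.47],[-0.015,-0.09,-0.05],0.2]]'
python3 nx.py -262 8 72 .64 .2 10
```

```text
time: 10.2
tool_pos: [421.3, 5.2, 85.2]
tcp_rot: [-2.554, -0.542, -0.434]
contact_force: [0.9, 0.3, -0.7]
grip_width: 54.8
finger_force: 0.0
q [-0.77  0.34  2.53  1.61  0.73 -0.44] per row: shift [ 0.008 -0.005 -0.044] turn [-0.246  0.015 -0.005]
```

```bash
python3 -m pendant '[[[0.01,0,-0.04],[-0.25,0.02,0],0.2],[[0.01,0,-0.04],[-0.25,0.02,0],0.2],[[0.01,0,-0.04],[-0.25,0.02,0],0.2],[[0.01,0,-0.04],[-0.25,0.02,0],0.2],[[0.01,0,-0.04],[-0.25,0.02,0],0.2],[[0.01,0,-0.04],[-0.25,0.02,0],0.2],[[0.01,0,-0.04],[-0.25,0.02,0],0.2],[[0.01,0,-0.04],[-0.25,0.02,0],0.2],[[0.01,0,-0.04],[-0.25,0.02,0],0.2],[[0.01,0,-0.04],[-0.25,0.02,0],0.2]]'
python3 nx.py -256 6 46 .63 0 10
```

```text
time: 11.03
tool_pos: [424.8, 5.8, 74.1]
tcp_rot: [-2.902, -0.62, -0.242]
contact_force: [0.3, -1.1, -0.2]
grip_width: 55.1
finger_force: 0.0
q [-0.46  0.27  2.55  2.13  0.43 -0.79] per row: shift [ 0.016 -0.016 -0.094] turn [-0.161  0.02  -0.003]
```

```bash
python3 -m pendant '[[[0.02,-0.02,-0.1],[-0.16,0.02,0],0.2],[[0.02,-0.02,-0.1],[-0.16,0.02,0],0.2],[[0.02,-0.02,-0.1],[-0.16,0.02,0],0.2],[[0.02,-0.02,-0.1],[-0.16,0.02,0],0.2],[[0.02,-0.02,-0.1],[-0.16,0.02,0],0.2],[[0.02,-0.02,-0.1],[-0.16,0.02,0],0.2],[[0.02,-0.02,-0.1],[-0.16,0.02,0],0.2],[[0.02,-0.02,-0.1],[-0.16,0.02,0],0.2],[[0.02,-0.02,-0.1],[-0.16,0.02,0],0.2],[[0.02,-0.02,-0.1],[-0.16,0.02,0],0.2]]'
python3 nx.py -235 7 36 .65 0 10
```

```text
time: 11.87
tool_pos: [431.3, 0.1, 44.0]
tcp_rot: [-3.139, -0.631, -0.103]
contact_force: [0.3, 0.2, -0.2]
grip_width: 54.7
finger_force: 0.0
q [-0.25  0.38  2.54  2.93  0.42 -1.49] per row: shift [ 0.064 -0.001 -0.027] turn [-0.004 -0.016 -0.003]
```

```bash
python3 -m pendant '[[[0.07,0,-0.03],[0,-0.016,0],0.2],[[0.07,0,-0.03],[0,-0.016,0],0.2],[[0.07,0,-0.03],[0,-0.016,0],0.2],[[0.07,0,-0.03],[0,-0.016,0],0.2],[[0.07,0,-0.03],[0,-0.016,0],0.2],[[0.07,0,-0.03],[0,-0.016,0],0.2],[[0.07,0,-0.03],[0,-0.016,0],0.2],[[0.07,0,-0.03],[0,-0.016,0],0.2],[[0.07,0,-0.03],[0,-0.016,0],0.2],[[0.07,0,-0.03],[0,-0.016,0],0.2]]'
python3 -m pendant '[[[0.12,-0.01,0],[0,-0.016,0],0.2],[[0.12,-0.01,0],[0,-0.016,0],0.2],[[0.12,-0.01,0],[0,-0.016,0],0.2],[[0.12,-0.01,0],[0,-0.016,0],0.2],[[0.12,-0.01,0],[0,-0.016,0],0.2],[[0.12,-0.01,0],[0,-0.016,0],0.2],[[0.12,-0.01,0],[0,-0.016,0],0.2],[[0.12,-0.01,0],[0,-0.016,0],0.2],[[0.12,-0.01,0],[0,-0.016,0],0.2],[[0.12,-0.01,0],[0,-0.016,0],0.2]]'
python3 nx.py -175 5 36 .69 0 10
python3 - <<'E'
from h import *
cv2.imwrite("pics/side2.png",cv2.resize(bot.capture("side")[100:268,130:354],(800,600),interpolation=cv2.INTER_CUBIC))
E
```

```text
time: 12.7
tool_pos: [450.5, -0.6, 34.5]
tcp_rot: [-3.135, -0.648, -0.108]
contact_force: [0.1, -0.1, -0.3]
grip_width: 55.1
finger_force: 0.0
time: 13.53
tool_pos: [484.6, -3.1, 33.7]
tcp_rot: [-3.133, -0.663, -0.109]
contact_force: [-12.9, 0.9, 7.3]
grip_width: 55.0
finger_force: 6.1
q [-0.22  0.47  2.44  2.96  0.43 -1.49] per row: shift [ 0.084 -0.018  0.008] turn [-0.008 -0.022 -0.001]
```

View pics/side2.png

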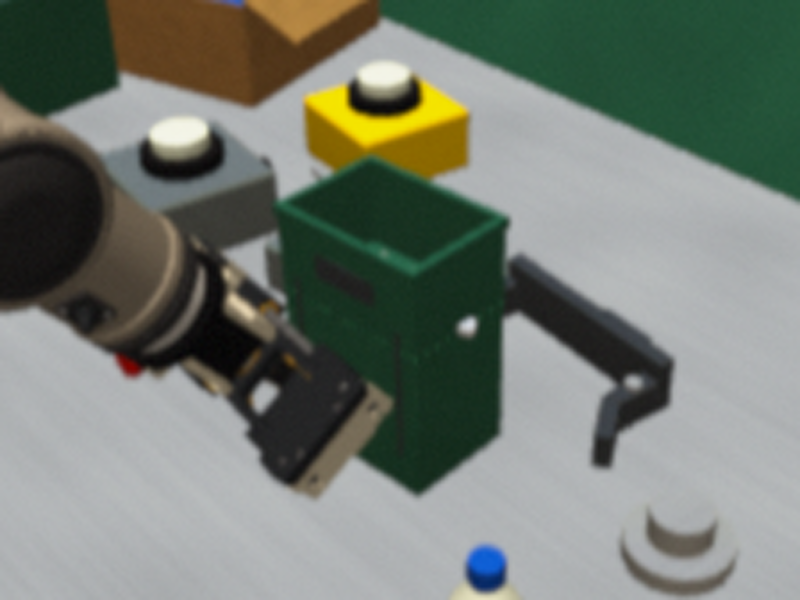

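The side crop shows the bin upright, with its top rim at (283,205) to (507,220). The fingertips touch its near face low, around (390,400). Pushing on.

```bash
python3 -m pendant '[[[0.1,-0.015,0],[0,-0.02,0],0.2],[[0.1,-0.015,0],[0,-0.02,0],0.2],[[0.1,-0.015,0],[0,-0.02,0],0.2],[[0.1,-0.015,0],[0,-0.02,0],0.2],[[0.1,-0.015,0],[0,-0.02,0],0.2],[[0.1,-0.015,0],[0,-0.02,0],0.2],[[0.1,-0.015,0],[0,-0.02,0],0.2],[[0.1,-0.015,0],[0,-0.02,0],0.2],[[0.1,-0.015,0],[0,-0.02,0],0.2],[[0,0,0],[0,0,0],0.2]]'
python3 - <<'E'
from h import *
im=bot.capture("top"); cv2.imwrite("pics/top2.png",cv2.resize(im[125:275,150:350],(800,600),interpolation=cv2.INTER_CUBIC))
E
```

```text
time: 14.42
tool_pos: [511.0, -6.5, 33.2]
tcp_rot: [-3.13, -0.683, -0.109]
contact_force: [-7.4, 4.0, 2.0]
grip_width: 55.5
finger_force: 3.6
```

View pics/top2.png

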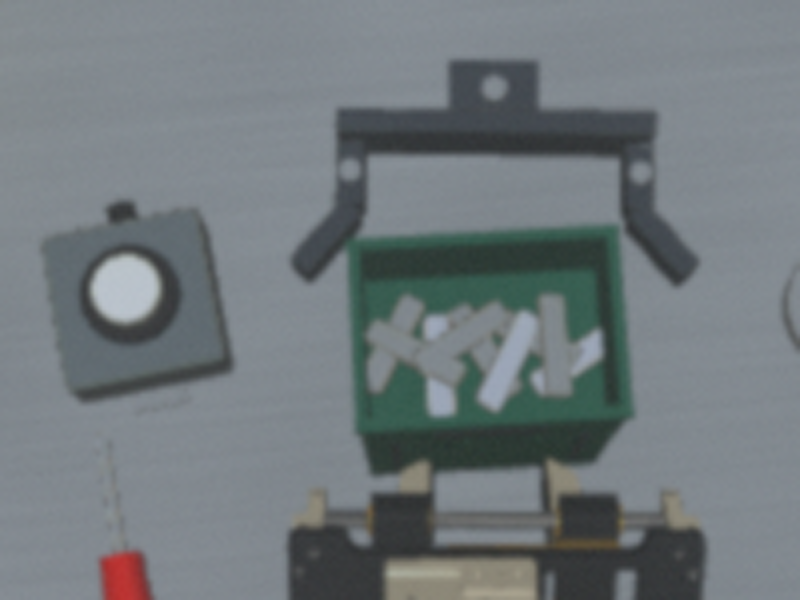

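The top crop shows the bin nearly square before the bay, with rim corners at (348,241), (617,227), (634,413) and (357,433). Both fingers are at its near face.

```bash
cat >> h.py <<'E'
def binpose(c):
    b=np.array([at("top",150+(x-1.5)/4,125+(y-1.5)/4,180) for x,y in c]); d=b[0]+b[1]-b[2]-b[3]; e=b[0]+b[3]-b[1]-b[2]
    r=Ro.from_euler('z',-BY).apply(b.mean(0)-[683.5,-31.7,0]); print("bin in bay",r.round(1),"yaw rel",(np.arctan2(d[1],d[0])-BY).round(3),(np.arctan2(-e[0],e[1])-BY).round(3))
E
python3 - <<'E'
from h import *
binpose(((348,241),(617,227),(634,413),(357,433)))
o=bot.get_obs(); print(Ro.from_euler('z',-BY).apply(o["tool_pos"]-[683.5,-31.7,0]).round(1))
E
python3 nx.py -105 0 36 .75 0 20
```

```text
bin in bay [-132.     8.9  180. ] yaw rel 0.067 0.071
[-174.3    7.    33.2]
q [-0.21  0.49  2.39  2.95  0.42 -1.48] per row: shift [ 0.114 -0.024  0.005] turn [-0.007 -0.028 -0.002]
```

```bash
python3 -m pendant '[[[0.12,-0.025,0],[0,-0.03,0],0.2],[[0.12,-0.025,0],[0,-0.03,0],0.2],[[0.12,-0.025,0],[0,-0.03,0],0.2],[[0.12,-0.025,0],[0,-0.03,0],0.2],[[0.12,-0.025,0],[0,-0.03,0],0.2],[[0.12,-0.025,0],[0,-0.03,0],0.2],[[0.12,-0.025,0],[0,-0.03,0],0.2],[[0.12,-0.025,0],[0,-0.03,0],0.2],[[0.12,-0.025,0],[0,-0.03,0],0.2],[[0.12,-0.025,0],[0,-0.03,0],0.2]]'
python3 nx.py -105 0 36 .75 0 10
python3 - <<'E'
from h import *
im=bot.capture("top"); cv2.imwrite("pics/top3.png",cv2.resize(im[125:275,150:350],(800,600),interpolation=cv2.INTER_CUBIC))
E
```

```text
time: 15.3
tool_pos: [546.2, -14.1, 32.8]
tcp_rot: [-3.124, -0.717, -0.114]
contact_force: [-11.3, 3.3, 4.7]
grip_width: 55.4
finger_force: 5.9
q [-0.22  0.53  2.32  2.93  0.43 -1.46] per row: shift [ 0.11  -0.022  0.011] turn [-0.014 -0.026 -0.002]
```

View pics/top3.png

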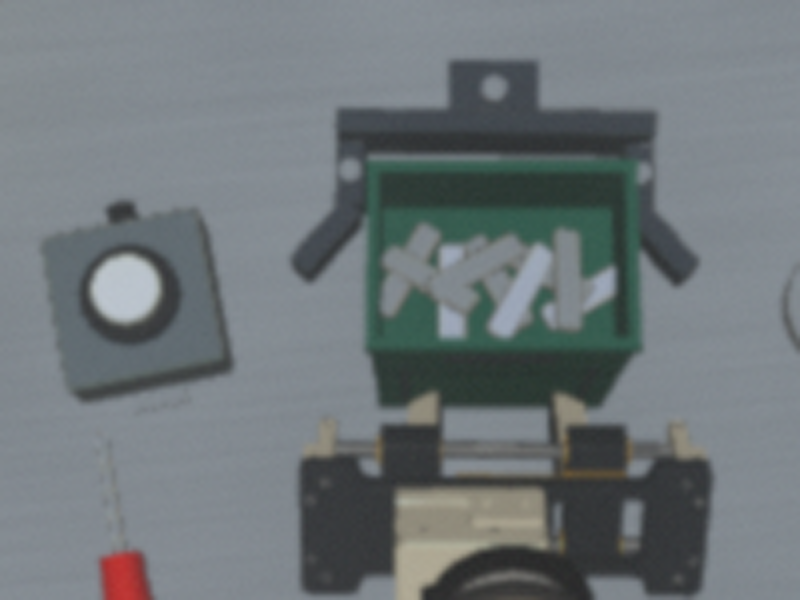

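The bin is now almost square and entering the rails, with rim corners at (367,163), (638,162), (641,350) and (367,352).

```bash
python3 - <<'E'
from h import *
binpose(((367,163),(638,162),(641,350),(367,352)))
E
python3 -m pendant '[[[0.1,-0.015,0.01],[0,-0.03,0],0.2],[[0.1,-0.015,0.01],[0,-0.03,0],0.2],[[0.1,-0.015,0.01],[0,-0.03,0],0.2],[[0.1,-0.015,0.01],[0,-0.03,0],0.2],[[0.1,-0.015,0.01],[0,-0.03,0],0.2],[[0.1,-0.015,0.01],[0,-0.03,0],0.2],[[0.1,-0.015,0.01],[0,-0.03,0],0.2],[[0.1,-0.015,0.01],[0,-0.03,0],0.2],[[0.1,-0.015,0.01],[0,-0.03,0],0.2],[[0,0,0],[0,0,0],0.2]]'
python3 nx.py -102 3 35 .75 0 10
```

```text
bin in bay [-99.    2.5 180. ] yaw rel 0.006 0.013
time: 16.18
tool_pos: [573.3, -18.5, 34.5]
tcp_rot: [-3.119, -0.747, -0.118]
contact_force: [-6.1, 1.2, -3.0]
grip_width: 55.0
finger_force: 2.9
q [-0.22  0.56  2.27  2.93  0.44 -1.45] per row: shift [0.03  0.002 0.002] turn [-0.014 -0.001 -0.002]
```

```bash
python3 - <<'E'
from h import *
B=lambda x,y,z:Ro.from_euler('z',-BY).apply(at("top",150+(x-1.5)/4,125+(y-1.5)/4,z)-[683.5,-31.7,0]).round(1)
print("top3 base",B(380,405,0),B(602,405,0),"rim",B(367,352,180),B(641,350,180),"far rim",B(367,163,180),B(638,162,180),"tips",B(428,395,30),B(565,395,30))
im=bot.capture("top"); cv2.imwrite("pics/top4.png",cv2.resize(im[125:275,150:350],(800,600),interpolation=cv2.INTER_CUBIC))
cv2.imwrite("pics/side4.png",cv2.resize(bot.capture("side")[100:268,130:354],(800,600),interpolation=cv2.INTER_CUBIC))
E
```

```text
top3 base [-139.1   61.7    0. ] [-138.3  -58.2    0. ] rim [-143.5   63.2  180. ] [-141.7  -58.7  180. ] far rim [-56.2  64.5 180. ] [-54.7 -59.  180. ] tips [-138.3   35.8   30. ] [-137.8  -35.9   30. ]
```

View pics/side4.png

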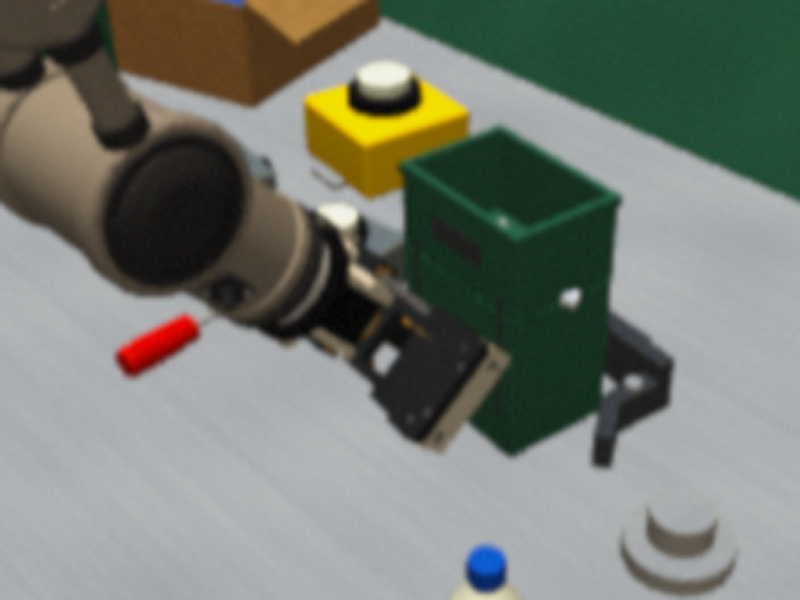

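View pics/top4.png

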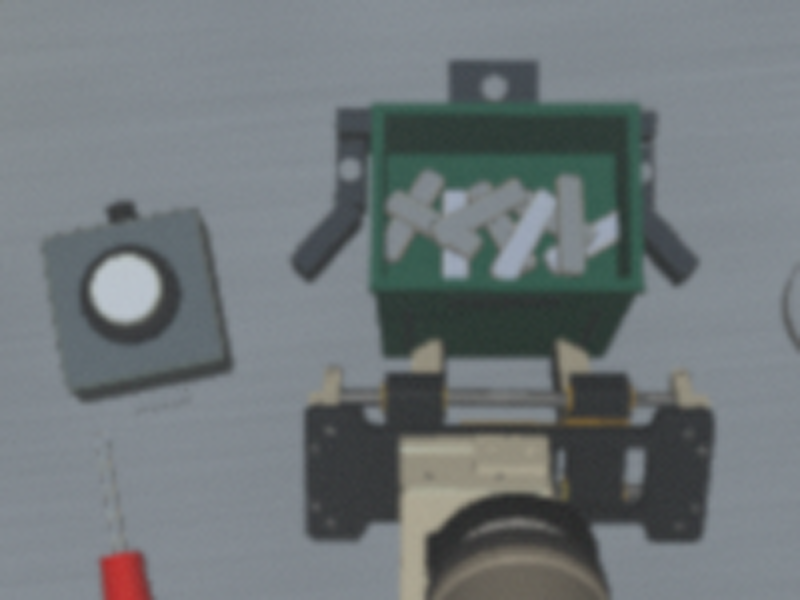

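```bash
python3 - <<'E'
from h import *
binpose(((372,106),(640,106),(645,291),(373,292)))
o=bot.get_obs();print(Ro.from_euler('z',-BY).apply(o["tool_pos"]-[683.5,-31.7,0]).round(1))
B=lambda x,y,z:Ro.from_euler('z',-BY).apply(at("top",150+(x-1.5)/4,125+(y-1.5)/4,z)-[683.5,-31.7,0]).round(1)
print(B(385,355,0),B(602,355,0),"stop",B(367,154,0),B(622,155,0),B(338,135,45),B(656,138,45))
R=Ro.from_euler('xyz',o["tcp_rot"])
for s in((0,0,0),(0,36,17),(0,-36,17)): 
  P=o["tool_pos"]+R.apply(s); print(P.round(1),(proj("top",P)-[150,125])*4,(proj("side",P)-[130,100])*800/224)
E
```

```text
bin in bay [-72.    0.5 180. ] yaw rel 0.014 0.01
[-111.     1.6   34.6]
[-111.7   59.3    0. ] [-110.8  -58.5    0. ] stop [ 1.9 70.8  0. ] [  2.4 -71.2   0. ] [-1.1 84.9 45. ] [ -1.4 -84.6  45. ]
[573.3 -18.5  34.6] [492.4 341.2] [458.57142857 371.42857143]
[581.1 -55.3  21.6] [558.4 324.8] [502.85714286 405.        ]
[588.5  16.3  22.8] [423.2 323.6] [440.71428571 353.57142857]
```

By the camera the bin is still about 28 mm short, nearly centred and square (yaw about 0.01). Pushing on with the force watched.

```bash
python3 -m pendant '[[[0.1,-0.01,0],[0,-0.025,0],0.2],[[0.1,-0.01,0],[0,-0.025,0],0.2],[[0.1,-0.01,0],[0,-0.025,0],0.2],[[0.1,-0.01,0],[0,-0.025,0],0.2],[[0.1,-0.01,0],[0,-0.025,0],0.2],[[0.1,-0.01,0],[0,-0.025,0],0.2],[[0.1,-0.01,0],[0,-0.025,0],0.2],[[0,0,0],[0,0,0],0.2],[[0,0,0],[0,0,0],0.2],[[0,0,0],[0,0,0],0.2]]'
python3 -m pendant '[[[0.05,-0.005,0],[0,0,0],0.2],[[0.05,-0.005,0],[0,0,0],0.2],[[0.05,-0.005,0],[0,0,0],0.2],[[0,0,0],[0,0,0],0.2],[[0,0,0],[0,0,0],0.2],[[0,0,0],[0,0,0],0.2],[[0,0,0],[0,0,0],0.2],[[0,0,0],[0,0,0],0.2],[[0,0,0],[0,0,0],0.2],[[0,0,0],[0,0,0],0.2]]'
```

```text
time: 17.12
tool_pos: [594.5, -20.7, 34.7]
tcp_rot: [-3.116, -0.769, -0.121]
contact_force: [-4.4, 0.7, -3.4]
grip_width: 55.2
finger_force: 2.6
time: 17.95
tool_pos: [598.7, -21.1, 34.6]
tcp_rot: [-3.116, -0.768, -0.121]
contact_force: [-7.4, 1.3, -3.1]
grip_width: 55.1
finger_force: 3.3
```

```bash
for i in 1; do python3 -m pendant '[[[0.04,-0.004,0],[0,0,0],0.2],[[0.04,-0.004,0],[0,0,0],0.2],[[0.04,-0.004,0],[0,0,0],0.2],[[0,0,0],[0,0,0],0.2],[[0,0,0],[0,0,0],0.2],[[0,0,0],[0,0,0],0.2],[[0,0,0],[0,0,0],0.2],[[0,0,0],[0,0,0],0.2],[[0,0,0],[0,0,0],0.2],[[0,0,0],[0,0,0],0.2]]'; done
python3 - <<'E'
from h import *
im=bot.capture("top"); cv2.imwrite("pics/top5.png",im)
# compare with top4 (crop) by tracking the rim
a=cv2.imread("pics/top4.png"); b=cv2.resize(im[125:275,150:350],(800,600),interpolation=cv2.INTER_CUBIC)
r=cv2.matchTemplate(b,a[95:300,368:650],cv2.TM_CCOEFF_NORMED); m=cv2.minMaxLoc(r); d=np.array(m[3])-[368,95]; print(m[1],d)
binpose([(x+d[0],y+d[1]) for x,y in ((372,106),(640,106),(645,291),(373,292))])
E
```

```text
time: 18.78
tool_pos: [602.2, -21.4, 34.6]
tcp_rot: [-3.116, -0.768, -0.121]
contact_force: [-6.6, 1.2, -1.9]
grip_width: 55.0
finger_force: 3.5
0.943672776222229 [  0 -58]
bin in bay [-44.6   0.5 180. ] yaw rel 0.013 0.01
```

```bash
python3 -m pendant '[[[0.03,-0.003,0],[0,0,0],0.2],[[0.03,-0.003,0],[0,0,0],0.2],[[0.03,-0.003,0],[0,0,0],0.2],[[0,0,0],[0,0,0],0.2],[[0,0,0],[0,0,0],0.2],[[0,0,0],[0,0,0],0.2],[[0,0,0],[0,0,0],0.2],[[0,0,0],[0,0,0],0.2],[[0,0,0],[0,0,0],0.2],[[0,0,0],[0,0,0],0.2]]'
```

```text
time: 19.67
tool_pos: [603.1, -21.2, 34.1]
tcp_rot: [-3.116, -0.766, -0.12]
contact_force: [-17.3, 2.5, 6.6]
grip_width: 54.9
finger_force: 8.7
```

```bash
python3 -m pendant '[[[0.03,-0.003,0],[0,0,0],0.2],[[0.02,-0.002,0],[0,0,0],0.2],[[0,0,0],[0,0,0],0.2],[[0,0,0],[0,0,0],0.2],[[0,0,0],[0,0,0],0.2],[[0,0,0],[0,0,0],0.2],[[0,0,0],[0,0,0],0.2],[[0,0,0],[0,0,0],0.2],[[0,0,0],[0,0,0],0.2],[[0,0,0],[0,0,0],0.2]]'
python3 - <<'E'
from h import *
im=bot.capture("top"); cv2.imwrite("pics/top6.png",im)
a=cv2.imread("pics/top4.png"); b=cv2.resize(im[125:275,150:350],(800,600),interpolation=cv2.INTER_CUBIC)
r=cv2.matchTemplate(b,a[95:300,368:650],cv2.TM_CCOEFF_NORMED); m=cv2.minMaxLoc(r); d=np.array(m[3])-[368,95]; print(m[1],d)
binpose([(x+d[0],y+d[1]) for x,y in ((372,106),(640,106),(645,291),(373,292))])
E
python3 nx.py -220 5 36 .68 0 20
```

```text
time: 20.5
tool_pos: [603.4, -21.0, 33.9]
tcp_rot: [-3.115, -0.764, -0.121]
contact_force: [-24.7, 3.4, 11.1]
grip_width: 54.9
finger_force: 12.5
0.9413484334945679 [ -1 -59]
bin in bay [-44.1   0.9 180. ] yaw rel 0.013 0.01
q [-0.21  0.58  2.2   2.92  0.42 -1.43] per row: shift [-0.23   0.029  0.004] turn [-0.004  0.036 -0.   ]
```

```bash
python3 - <<'E'
from h import *
R=Ro.from_euler('xyz',[-3.119,-.747,-.118]);P=np.array([573.3,-18.5,34.6])
for s in((37.5,95,-49),(-37.5,95,-49),(37.5,-95,-49),(-37.5,-95,-49),(9.5,28,17),(-9.5,28,17),(9.5,-28,17),(-9.5,-28,17)):
  Q=P+R.apply(s); print(s,Q.round(0),"top",(proj("top",Q)-[150,125])*4,"side",(proj("side",Q)-[130,100])*800/224)
E
```

```text
(37.5, 95, -49) [ 558. -113.   94.] top [691.2 330.8] side [544.28571429 375.        ]
(-37.5, 95, -49) [ 503. -107.   43.] top [678.4 455.2] side [473.92857143 471.07142857]
(37.5, -95, -49) [577.  76.  98.] top [305.6 327.6] side [372.5        241.42857143]
(-37.5, -95, -49) [523.  82.  47.] top [308.  452.4] side [311.78571429 325.35714286]
(9.5, 28, 17) [589. -48.  28.] top [544.  309.2] side [503.92857143 388.21428571]
(-9.5, 28, 17) [575. -47.  15.] top [542.4 339.6] side [487.85714286 410.        ]
(9.5, -28, 17) [595.   8.  29.] top [438.8 308.4] side [455.         348.57142857]
(-9.5, -28, 17) [581.   9.  16.] top [438.  338.8] side [439.64285714 369.64285714]
```

The bin is firm against the stop (25 N), and the camera gives x about -44, y about 1 and yaw about 0.01. I'll back off along the same path and unwind the wrist in reverse.

```bash
python3 -m pendant '[[[-0.23,0.03,0],[0,0.036,0],0.2],[[-0.23,0.03,0],[0,0.036,0],0.2],[[-0.23,0.03,0],[0,0.036,0],0.2],[[-0.23,0.03,0],[0,0.036,0],0.2],[[-0.23,0.03,0],[0,0.036,0],0.2],[[-0.23,0.03,0],[0,0.036,0],0.2],[[-0.23,0.03,0],[0,0.036,0],0.2],[[-0.23,0.03,0],[0,0.036,0],0.2],[[-0.23,0.03,0],[0,0.036,0],0.2],[[-0.23,0.03,0],[0,0.036,0],0.2]]'
python3 -m pendant '[[[-0.23,0.03,0],[0,0.036,0],0.2],[[-0.23,0.03,0],[0,0.036,0],0.2],[[-0.23,0.03,0],[0,0.036,0],0.2],[[-0.23,0.03,0],[0,0.036,0],0.2],[[-0.23,0.03,0],[0,0.036,0],0.2],[[-0.23,0.03,0],[0,0.036,0],0.2],[[-0.23,0.03,0],[0,0.036,0],0.2],[[-0.23,0.03,0],[0,0.036,0],0.2],[[-0.23,0.03,0],[0,0.036,0],0.2],[[-0.23,0.03,0],[0,0.036,0],0.2]]'
python3 nx.py -257 6 46 .63 0 5;python3 nx.py -262 8 74 .64 .2 10
python3 - <<'E'
from h import *
im=bot.capture("top"); cv2.imwrite("pics/top7.png",im)
a=cv2.imread("pics/top4.png"); b=cv2.resize(im[125:275,150:350],(800,600),interpolation=cv2.INTER_CUBIC)
r=cv2.matchTemplate(b,a[95:300,368:650],cv2.TM_CCOEFF_NORMED); m=cv2.minMaxLoc(r); d=np.array(m[3])-[368,95]; print(m[1],d)
E
```

```text
time: 21.38
tool_pos: [540.0, -13.4, 37.4]
tcp_rot: [-3.123, -0.734, -0.116]
contact_force: [0.1, 0.5, -0.0]
grip_width: 55.4
finger_force: 0.0
time: 22.22
tool_pos: [471.0, -4.4, 37.3]
tcp_rot: [-3.129, -0.691, -0.112]
contact_force: [-0.3, 0.2, 1.0]
grip_width: 55.1
finger_force: 0.0
q [-0.24  0.47  2.5   2.95  0.51 -1.5 ] per row: shift [-0.283  0.037  0.058] turn [-0.006  0.102 -0.002]
q [-0.24  0.47  2.5   2.95  0.51 -1.5 ] per row: shift [-0.157  0.027  0.122] turn [0.162 0.025 0.003]
0.9421283006668091 [ -1 -58]
```

```bash
python3 -m pendant '[[[-0.28,0.04,0.06],[0,0.1,0],0.2],[[-0.28,0.04,0.06],[0,0.1,0],0.2],[[-0.28,0.04,0.06],[0,0.1,0],0.2],[[-0.28,0.04,0.06],[0,0.1,0],0.2],[[-0.28,0.04,0.06],[0,0.1,0],0.2],[[-0.03,0.01,0.18],[0.2,-0.05,0],0.2],[[-0.03,0.01,0.18],[0.3,-0.05,0],0.2],[[-0.03,0.01,0.18],[0.3,-0.05,0],0.2],[[-0.03,0.01,0.18],[0.3,-0.05,0],0.2],[[-0.03,0.01,0.18],[0.3,-0.05,0],0.2]]'
python3 nx.py -265 10 87 .62 .5 10
```

```text
time: 23.1
tool_pos: [424.6, 3.1, 73.8]
tcp_rot: [-2.925, -0.632, -0.232]
contact_force: [0.8, -0.1, 0.3]
grip_width: 55.0
finger_force: 0.0
q [-0.45  0.27  2.55  2.21  0.43 -0.87] per row: shift [-0.012  0.01   0.044] turn [ 0.272 -0.01   0.005]
```

```bash
python3 -m pendant '[[[-0.01,0.01,0.04],[0.27,-0.01,0],0.2],[[-0.01,0.01,0.04],[0.27,-0.01,0],0.2],[[-0.01,0.01,0.04],[0.27,-0.01,0],0.2],[[-0.01,0.01,0.04],[0.27,-0.01,0],0.2],[[-0.01,0.01,0.04],[0.27,-0.01,0],0.2],[[-0.01,0.01,0.04],[0.27,-0.01,0],0.2],[[-0.01,0.01,0.04],[0.27,-0.01,0],0.2],[[-0.01,0.01,0.04],[0.27,-0.01,0],0.2],[[-0.01,0.01,0.04],[0.27,-0.01,0],0.2],[[-0.01,0.01,0.04],[0.27,-0.01,0],0.2]]'
python3 nx.py -265 10 226 .5 .5 10
```

```text
time: 23.93
tool_pos: [421.8, 5.9, 85.6]
tcp_rot: [-2.554, -0.536, -0.439]
contact_force: [0.5, -0.2, 0.4]
grip_width: 55.3
finger_force: 0.0
q [-0.76  0.34  2.53  1.61  0.72 -0.42] per row: shift [-0.003  0.001  0.468] turn [0.012 0.087 0.053]
```

Rise, then remove the roll. The claw also closes for the press.

```bash
python3 -m pendant '[[[0,0,0.47],[0.01,0.09,0.05],0.2],[[0,0,0.47],[0.01,0.09,0.05],0.2],[[0,0,0.47],[0.01,0.09,0.05],0.2],[[0,0,0.47],[0.01,0.09,0.05],0.2],[[0,0,0.47],[0.01,0.09,0.05],0.2],[[0,0,0.47],[0.01,0.09,0.05],0.2],[[0,0,0.47],[0.01,0.09,0.05],0.2],[[0,0,0.47],[0.01,0.09,0.05],0.2],[[0,0,0.47],[0.01,0.09,0.05],0.2],[[0,0,0.47],[0.01,0.09,0.05],0.2]]'
python3 -m pendant '[[[0,0,0],[-0.46,0.05,0],-1],[[0,0,0],[-0.46,0.05,0],-1],[[0,0,0],[-0.46,0.05,0],-1],[[0,0,0],[-0.46,0.05,0],-1],[[0,0,0],[-0.46,0.05,0],-1],[[0,0,0],[-0.46,0.05,0],-1],[[0,0,0],[-0.46,0.05,0],-1],[[0,0,0],[-0.46,0.05,0],-1],[[0,0,0],[-0.46,0.05,0],-1],[[0,0,0],[0,0,0],-1]]'
python3 nx.py -265 40 226 0 0 9
```

```text
time: 24.77
tool_pos: [421.6, 6.1, 227.1]
tcp_rot: [-2.591, -0.432, -0.362]
contact_force: [1.1, 0.1, 0.6]
grip_width: 55.1
finger_force: 0.0
time: 25.6
tool_pos: [421.9, 7.2, 226.8]
tcp_rot: [3.135, -0.499, -0.104]
contact_force: [-0.6, 0.3, -0.3]
grip_width: 0.7
finger_force: 0.0
q [-0.19 -0.13  2.15  0.06  0.63  1.44] per row: shift [ 0.008  0.106 -0.003] turn [0.053 0.459 0.001]
```

```bash
python3 -m pendant '[[[0,0.4,0],[0.05,0.46,0],-1],[[0,0.4,0],[0.05,0.46,0],-1],[[0,0.4,0],[0.05,0.46,0],-1],[[0,0.4,0],[0.05,0.46,0],-1],[[0,0.4,0],[0.05,0.46,0],-1],[[0,0.4,0],[0.05,0.46,0],-1],[[0,0.4,0],[0.05,0.46,0],-1],[[0,0.4,0],[0.05,0.46,0],-1],[[0,0.4,0],[0.05,0.46,0],-1],[[0,0.4,0],[0,0,0],-1]]'
python3 -m pendant '[[[0.64,0.14,0],[0,0,0],-1],[[0.64,0.14,0],[0,0,0],-1],[[0.64,0.14,0],[0,0,0],-1],[[0.64,0.14,0],[0,0,0],-1],[[0.64,0.14,0],[0,0,0],-1],[[0.64,0.14,-0.3],[0,0,0],-1],[[0.64,0.14,-0.6],[0,0,0],-1],[[0.64,0.14,-0.6],[0,0,0],-1],[[0.64,0.14,-0.6],[0,0,0],-1],[[0.64,0.14,-0.6],[0,0,0],-1]]'
python3 - <<'E'
from h import *
for c in("top","side"):
    cv2.imwrite(f"pics/{c}8.png",bot.capture(c))
print(bot.get_obs()["tool_pos"])
a=cv2.imread("pics/top8.png")[125:275,110:310]; b=cv2.imread("pics/side8.png")[60:210,170:370]
cv2.imwrite("pics/both8.png",np.vstack([cv2.resize(x,(400,300),interpolation=cv2.INTER_CUBIC) for x in (a,b)]) if 0 else np.hstack([cv2.resize(a[:,:150],(400,400),interpolation=cv2.INTER_CUBIC),cv2.resize(b[:,:150],(400,400),interpolation=cv2.INTER_CUBIC)]))
P=bot.get_obs()["tool_pos"]
for Q in (P,P-[0,0,17],[615,168,62]): print((proj("top",Q)-[110,125])*400/150,(proj("side",Q)-[170,60])*400/150)
E
```

```text
time: 26.43
tool_pos: [423.1, 126.8, 226.1]
tcp_rot: [-3.141, 0.006, -0.108]
contact_force: [-0.6, 0.1, -0.6]
grip_width: 0.6
finger_force: 0.0
time: 27.27
tool_pos: [614.8, 168.1, 144.4]
tcp_rot: [-3.141, 0.004, -0.107]
contact_force: [0.9, -0.9, 0.8]
grip_width: 0.5
finger_force: 0.0
[614.05601769 167.74279335 140.99348373]
[172.26666667 167.73333333] [138.66666667 201.6       ]
[176.26666667 173.33333333] [139.46666667 216.53333333]
[189.33333333 190.93333333] [143.46666667 267.73333333]
```

View pics/both8.png

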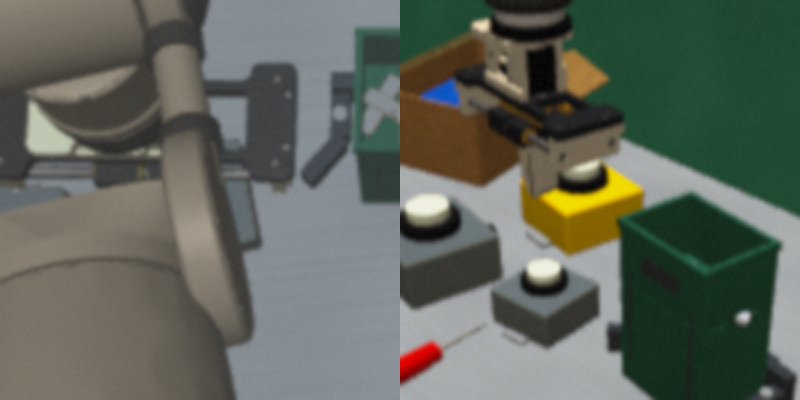

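In the last view, the side panel shows the closed fingertips at about (540,193), right over the small grey box with its button at (545,270). The top panel is hidden by the arm. The tips sit about 15 mm higher than stated, and sideways they agree. I'll descend under force watch.

```bash
python3 -m pendant '[[[0,0,-0.3],[0,0,0],-1],[[0,0,-0.3],[0,0,0],-1],[[0,0,-0.3],[0,0,0],-1],[[0,0,-0.3],[0,0,0],-1],[[0,0,-0.3],[0,0,0],-1],[[0,0,-0.2],[0,0,0],-1],[[0,0,0],[0,0,0],-1],[[0,0,0],[0,0,0],-1],[[0,0,0],[0,0,0],-1],[[0,0,0],[0,0,0],-1]]'
python3 -m pendant '[[[0,0,-0.07],[0,0,0],-1],[[0,0,-0.07],[0,0,0],-1],[[0,0,-0.07],[0,0,0],-1],[[0,0,-0.07],[0,0,0],-1],[[0,0,-0.07],[0,0,0],-1],[[0,0,0],[0,0,0],-1],[[0,0,0],[0,0,0],-1],[[0,0,0],[0,0,0],-1],[[0,0,0],[0,0,0],-1],[[0,0,0],[0,0,0],-1]]'
```

```text
time: 28.2
tool_pos: [614.6, 168.2, 95.0]
tcp_rot: [3.139, 0.001, -0.108]
contact_force: [-0.3, -0.5, 0.3]
grip_width: 0.2
finger_force: 0.0
time: 29.03
tool_pos: [614.2, 168.1, 83.9]
tcp_rot: [3.138, 0.002, -0.108]
contact_force: [0.4, 0.2, -0.4]
grip_width: 0.2
finger_force: 0.0
```

```bash
python3 -m pendant '[[[0,0,-0.07],[0,0,0],-1],[[0,0,-0.07],[0,0,0],-1],[[0,0,-0.07],[0,0,0],-1],[[0,0,-0.07],[0,0,0],-1],[[0,0,0],[0,0,0],-1],[[0,0,0],[0,0,0],-1],[[0,0,0],[0,0,0],-1],[[0,0,0],[0,0,0],-1],[[0,0,0],[0,0,0],-1],[[0,0,0],[0,0,0],-1]]'
```

```text
time: 29.87
tool_pos: [614.2, 168.0, 75.5]
tcp_rot: [3.138, 0.002, -0.108]
contact_force: [0.1, 0.7, -0.0]
grip_width: 0.3
finger_force: 0.0
```

```bash
python3 -m pendant '[[[0,0,-0.07],[0,0,0],-1],[[0,0,-0.07],[0,0,0],-1],[[0,0,-0.07],[0,0,0],-1],[[0,0,0],[0,0,0],-1],[[0,0,0],[0,0,0],-1],[[0,0,0],[0,0,0],-1],[[0,0,0],[0,0,0],-1],[[0,0,0],[0,0,0],-1],[[0,0,0],[0,0,0],-1],[[0,0,0],[0,0,0],-1]]'
```

```text
time: 30.7
tool_pos: [614.2, 168.0, 69.2]
tcp_rot: [3.138, 0.003, -0.108]
contact_force: [0.3, 0.3, -0.3]
grip_width: 0.6
finger_force: 0.0
```

```bash
python3 -m pendant '[[[0,0,-0.07],[0,0,0],-1],[[0,0,-0.07],[0,0,0],-1],[[0,0,-0.07],[0,0,0],-1],[[0,0,0],[0,0,0],-1],[[0,0,0],[0,0,0],-1],[[0,0,0],[0,0,0],-1],[[0,0,0],[0,0,0],-1],[[0,0,0],[0,0,0],-1],[[0,0,0],[0,0,0],-1],[[0,0,0],[0,0,0],-1]]'
```

```text
time: 31.53
tool_pos: [614.2, 168.1, 62.9]
tcp_rot: [3.138, 0.002, -0.108]
contact_force: [0.0, -0.0, 0.3]
grip_width: 0.6
finger_force: 0.0
```

```bash
python3 -m pendant '[[[0,0,-0.07],[0,0,0],-1],[[0,0,-0.07],[0,0,0],-1],[[0,0,0],[0,0,0],-1],[[0,0,0],[0,0,0],-1],[[0,0,0],[0,0,0],-1],[[0,0,0],[0,0,0],-1],[[0,0,0],[0,0,0],-1],[[0,0,0],[0,0,0],-1],[[0,0,0],[0,0,0],-1],[[0,0,0],[0,0,0],-1]]'
python3 - <<'E'
from h import *
b=cv2.resize(bot.capture("side")[60:210,170:320],(400,400),interpolation=cv2.INTER_CUBIC); a=cv2.imread("pics/both8.png")[:,400:]
cv2.imwrite("pics/side9.png",b)
# brightness of the white button column near panel x=145, now and before
for x in(130,145,160): print(x,[ (y,int(a[y,x].min()),int(b[y,x].min()),int(b[y,x].max())) for y in range(236,300,6)])
E
```

```text
time: 32.37
tool_pos: [614.2, 168.1, 58.7]
tcp_rot: [3.138, 0.002, -0.108]
contact_force: [0.4, -0.3, -0.5]
grip_width: 0.3
finger_force: 0.0
130 [(236, 132, 72, 99), (242, 163, 75, 105), (248, 173, 80, 109), (254, 172, 93, 116), (260, 184, 137, 150), (266, 216, 206, 228), (272, 194, 194, 219), (278, 99, 99, 121), (284, 29, 28, 35), (290, 15, 13, 15), (296, 80, 79, 88)]
145 [(236, 89, 80, 109), (242, 147, 81, 112), (248, 142, 80, 109), (254, 168, 81, 111), (260, 210, 85, 111), (266, 225, 198, 221), (272, 225, 227, 240), (278, 151, 151, 176), (284, 66, 67, 84), (290, 11, 12, 15), (296, 63, 62, 70)]
160 [(236, 0, 75, 103), (242, 0, 81, 109), (248, 67, 81, 112), (254, 169, 116, 126), (260, 172, 166, 169), (266, 159, 159, 173), (272, 86, 88, 106), (278, 44, 43, 53), (284, 16, 15, 16), (290, 29, 30, 33), (296, 101, 101, 112)]
```

```bash
python3 -m pendant '[[[0,0,-0.07],[0,0,0],-1],[[0,0,-0.06],[0,0,0],-1],[[0,0,0],[0,0,0],-1],[[0,0,0],[0,0,0],-1],[[0,0,0],[0,0,0],-1],[[0,0,0],[0,0,0],-1],[[0,0,0],[0,0,0],-1],[[0,0,0],[0,0,0],-1],[[0,0,0],[0,0,0],-1],[[0,0,0],[0,0,0],-1]]'
```

```text
time: 33.25
tool_pos: [614.2, 168.0, 54.8]
tcp_rot: [3.138, 0.002, -0.108]
contact_force: [0.1, -0.1, 0.0]
grip_width: 0.6
finger_force: 0.0
```

```bash
python3 -m pendant '[[[0,0,-0.07],[0,0,0],-1],[[0,0,-0.06],[0,0,0],-1],[[0,0,0],[0,0,0],-1],[[0,0,0],[0,0,0],-1],[[0,0,0],[0,0,0],-1],[[0,0,0],[0,0,0],-1],[[0,0,0],[0,0,0],-1],[[0,0,0],[0,0,0],-1],[[0,0,0],[0,0,0],-1],[[0,0,0],[0,0,0],-1]]'
python3 - <<'E'
from h import *
b=cv2.resize(bot.capture("side")[60:210,170:320],(400,400),interpolation=cv2.INTER_CUBIC); a=cv2.imread("pics/both8.png")[:,400:]
for x in(115,130,145,160,175): print(x,[ (y,int(a[y,x].min()),int(b[y,x].min())) for y in range(254,300,5)])
E
```

```text
time: 34.08
tool_pos: [614.4, 168.1, 50.9]
tcp_rot: [3.139, 0.002, -0.108]
contact_force: [1.6, 1.1, 2.6]
grip_width: 0.3
finger_force: 1.5
115 [(254, 172, 171), (259, 168, 170), (264, 168, 169), (269, 165, 165), (274, 140, 142), (279, 112, 114), (284, 110, 111), (289, 111, 114), (294, 109, 112), (299, 108, 108)]
130 [(254, 172, 81), (259, 178, 96), (264, 206, 130), (269, 215, 192), (274, 164, 196), (279, 82, 100), (284, 29, 28), (289, 14, 13), (294, 52, 52), (299, 104, 106)]
145 [(254, 168, 83), (259, 200, 81), (264, 224, 78), (269, 225, 120), (274, 212, 214), (279, 134, 173), (284, 66, 72), (289, 16, 17), (294, 30, 32), (299, 98, 98)]
160 [(254, 169, 88), (259, 172, 120), (264, 173, 140), (269, 123, 128), (274, 65, 86), (279, 38, 39), (284, 16, 18), (289, 20, 23), (294, 81, 82), (299, 109, 110)]
175 [(254, 122, 136), (259, 170, 170), (264, 169, 172), (269, 164, 165), (274, 126, 128), (279, 109, 110), (284, 109, 110), (289, 110, 108), (294, 108, 110), (299, 79, 81)]
```

Contact at 2.6 N, and the button has begun to move. Press on.

```bash
python3 -m pendant '[[[0,0,-0.05],[0,0,0],-1],[[0,0,-0.05],[0,0,0],-1],[[0,0,0],[0,0,0],-1],[[0,0,0],[0,0,0],-1],[[0,0,0],[0,0,0],-1],[[0,0,0],[0,0,0],-1],[[0,0,0],[0,0,0],-1],[[0,0,0],[0,0,0],-1],[[0,0,0],[0,0,0],-1],[[0,0,0],[0,0,0],-1]]'
```

```text
time: 34.97
tool_pos: [614.4, 168.1, 47.9]
tcp_rot: [3.138, 0.002, -0.108]
contact_force: [2.9, 1.1, 4.9]
grip_width: 0.2
finger_force: 2.3
```

```bash
python3 -m pendant '[[[0,0,-0.05],[0,0,0],-1],[[0,0,-0.05],[0,0,0],-1],[[0,0,0],[0,0,0],-1],[[0,0,0],[0,0,0],-1],[[0,0,0],[0,0,0],-1],[[0,0,0],[0,0,0],-1],[[0,0,0],[0,0,0],-1],[[0,0,0],[0,0,0],-1],[[0,0,0],[0,0,0],-1],[[0,0,0],[0,0,0],-1]]'
```

```text
time: 35.8
tool_pos: [614.5, 168.1, 47.4]
tcp_rot: [3.139, 0.001, -0.108]
contact_force: [-3.2, 0.1, 18.5]
grip_width: 0.3
finger_force: 9.8
```

It bottomed out (18.5 N after about 5 N of spring). Releasing and lifting clear.

```bash
python3 -m pendant '[[[0,0,0.2],[0,0,0],-1],[[0,0,0.3],[0,0,0],-1],[[0,0,0.5],[0,0,0],-1],[[0,0,0.5],[0,0,0],-1],[[0,0,0.8],[0,0,0],-1],[[0,0,0.8],[0,0,0],-1],[[0,0,0.8],[0,0,0],-1],[[0,0,0.8],[0,0,0],-1],[[0,0,0.8],[0,0,0],-1],[[0,0,0.5],[0,0,0],-1]]'
python3 -m pendant '[[[-0.8,0.3,0],[0,0,0],-1],[[-0.8,0.3,0],[0,0,0],-1],[[-0.8,0.3,0],[0,0,0],-1],[[-0.8,0.3,0],[0,0,0],-1],[[-0.8,0.3,0],[0,0,0],-1],[[-0.8,0.3,0],[0,0,0],-1],[[-0.8,0.3,0],[0,0,0],-1],[[0,0,0],[0,0,0],-1],[[0,0,0],[0,0,0],-1],[[0,0,0],[0,0,0],-1]]'
python3 - <<'E'
from h import *
im=bot.capture("top"); cv2.imwrite("pics/top10.png",im); s=bot.capture("side")
a=cv2.imread("pics/top4.png"); b=cv2.resize(im[125:275,150:350],(800,600),interpolation=cv2.INTER_CUBIC)
r=cv2.matchTemplate(b,a[95:300,368:650],cv2.TM_CCOEFF_NORMED); m=cv2.minMaxLoc(r); print("bin",m[1],np.array(m[3])-[368,95])
p=cv2.resize(s[60:210,170:320],(400,400),interpolation=cv2.INTER_CUBIC); q=cv2.imread("pics/both8.png")[:,400:]
print("button diff",cv2.absdiff(p,q)[255:300,110:180].max())
s0=cv2.resize(cv2.imread("pics/side0.png"),(512,384),interpolation=cv2.INTER_AREA)
for n,(x,y,w,h) in dict(chuck=(300,232,40,36),bottle=(250,248,34,54),driver=(160,180,45,28)).items():
    r=cv2.matchTemplate(s[y-8:y+h+8,x-8:x+w+8],s0[y:y+h,x:x+w],cv2.TM_CCOEFF_NORMED); m=cv2.minMaxLoc(r); print(n,round(m[1],3),np.array(m[3])-8)
print(bot.get_obs()["contact_force"],bot.get_obs()["tool_pos"])
E
```

```text
time: 36.63
tool_pos: [613.7, 168.0, 226.6]
tcp_rot: [3.138, 0.003, -0.108]
contact_force: [0.6, 0.1, 0.8]
grip_width: 0.5
finger_force: 0.0
time: 37.47
tool_pos: [446.2, 230.8, 224.5]
tcp_rot: [3.138, 0.003, -0.108]
contact_force: [0.5, -0.8, 0.0]
grip_width: 0.1
finger_force: 0.0
bin 0.9421535134315491 [ -1 -58]
button diff 6
chuck 0.999 [0 0]
bottle 0.999 [0 0]
driver 1.0 [0 0]
[-1.15326559  0.28787309  0.21776271] [446.77604324 230.59665507 224.42753722]
```

The button is back up, the bin is home, and the chuck, bottle and driver haven't moved. Handing in.

```bash
python3 -c "
from plant import bot
print(bot.close_job())"
```

```text
the job is handed in; nothing more can be done
None
```

I handed the job in at about 37.5 s; no verdict came back, but my last checks showed the bin upright and square against the stop, the button pressed and sprung back, and the chuck, bottle and screwdriver unmoved.

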